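Close the coffee grinder and hold it on slow

TASK

The lid of the coffee grinder was only set on loosely: press it down until it is fully home, and only then press the round orange button on the grinder half-way down (half-way is slow, for a coarse grind; the bottom is fast) and keep it there steadily for at least three seconds. Finish while still holding the button half-way down with the fingers; do not let go. Leave the grinder and the other things on the worktop standing where they are.

Things in the scene. Friction and masses are not known exactly. Their poses are not given: they have to be found in the camera images.
- grinder: Cordless coffee grinder, loose on the worktop, about 1 kg. Round steel motor body 96 mm in diameter, 116 mm high to its rim, with a black switch column 50 mm wide, 104 mm high, reaching out to 98 mm from the body's axis. Origin: underside, on the axis of the round body; z up; the switch column points along the grinder's own -x.
- lid_top (a point): Centre of the flat top (72 mm across) of the grinder's clear push-fit lid, 94 mm in diameter, orange rim 6 mm high, on the axis of the round body. Fully home this point is 143 mm above the worktop and the rim's underside (116 mm) meets the steel body; at the start it stands 6 to 10 mm higher and the black rubber seal shows below the rim.
- lid (a joint): How far the lid has been pushed straight down, in m: 0 = standing 10 mm proud, 0.010 = fully home against a hard stop. Starts between 0 and 0.004. The seal grips: it moves only under some 8 to 10 N of push and stays where it is left.
- button_top (a point): Centre of the flat top of the grinder's round orange push button, 32 mm in diameter, on the switch column, 72 mm from the grinder's axis along its own -x. Moves straight down: its top is 120 mm above the worktop when out, 115 mm half-way. The home lid's top is 23 mm higher; the lid's edge is 25 mm from the button's centre.
- grind_button (a joint): How far the button is pressed, in m: 0 = out, 0.005 = half-way (slow), 0.010 = bottom (fast). Spring-loaded: about 1.6 N to start it moving, 5.6 N at half-way, 9.6 N at the bottom; it springs out as soon as it is let go.
- jar: Bystander: glass jar of coffee beans with a steel screw-top lid, 80 mm in diameter, 114 mm high; origin at the centre of its underside. Leave it alone.
- spoon_rest: Bystander: stainless steel spoon rest with a wooden spoon on it, 240 mm long along its x, 92 mm wide, 29 mm high; origin on its underside. Leave it alone.
- plate: Bystander: blue melamine plate, 210 mm in diameter, 20 mm high; origin at the centre of its underside. Leave it alone.
- griddle: Bystander: ridged aluminium griddle, 240 mm square and 31 mm high, with a wire handle; origin at the centre of its underside. Leave it alone.
Not all that is in view belongs to the job. Of the things that look like the grinder, take the one that is nearest to the robot's base at the start.

How it is judged:
By the outcome, as a careful person would: the job done as asked, in the order asked, and still so for the second after the job is handed in, while the arm keeps its last pose, push and grip.
It also fails if it takes over 42 s, if anything falls off the work surface, if the arm or the gripper's body presses on something with over 40 N, if the wrist force passes 120 N, or if a joint passes its speed limit or range.

ROBOT

A 6-joint arm with a two-finger parallel gripper is mounted at the origin on the work surface. World frame = base frame: x ahead of the robot, y to its left, z up, the work surface at z = 0. Lengths are in m, angles in rad, forces in N, time in s.
With the tool pointing down it reaches from about 0.35 to 0.85 m from the base axis. Payload 8.1 kg.
Tool frame: the origin (TCP) lies at the very end of the fingers, on their centre line; the grasp point (between the pads) lies robot.grip_point_offset behind it (robot.grip_point_offset is the distance from the TCP to the grasp point, in m); z points along the fingers, y is the line along which they close (so a half turn about z gives the same grasp; the last joint's range is limited). The gripper opens to 93 mm and grips with 3 to 60 N. Pads are 15 mm wide; open, the fingers measure 128 mm over their backs; the gripper's body (75 mm by 188 mm) begins 65 mm behind the grasp point.
Start: joints at [-1.312, 0.13, 1.488, -0, 1.523, -0.085], TCP at [0.202, -0.565, 0.219] pointing down, gripper open.
Joint ranges: [-2.96, 2.96], [-0.89, 2.26], [0.02, 2.5], [-1.34, 4.48], [0, 2.73], [-2.66, 2.66]. Speed limits (rad/s): [2.39, 2.39, 2.79, 3.14, 3.14, 3.14].

INTERFACE

Orientations are given as a rotation vector (axis times angle).
In Python, from plant import robot, eyes gives the robot as it stands. The module is installed in compiled form; this text tells all that it offers.
- The arm moves only by the tool apply_moves, never from a script. Its argument "steps" is one flat list of numbers, 7 for each row, row after row: the shift along the tool's x, y, z in units of 30 mm (1.0 is 30 mm), then the turn, a rotation vector about the tool's x, y, z in units of 6 degrees (1.0 is 6 degrees), then the opening in per cent of the stroke, from 0 (shut) to 100 (fully open). In form: [dx, dy, dz, ax, ay, az, fingers, dx, dy, dz, ax, ay, az, fingers, ...]. A call has 1 to 12 rows; each row shifts and turns the commanded pose from where the row before left it, along the tool's axes as they then stand; what a row does not reach is not made up. A row lasts 1/12 s, in which the tool goes at most 41.7 mm and 7.16 degrees, less where a joint would pass 70% of its speed; a pose out of reach is approached as far as the arm can. A call is refused whole if a number of a shift passes 1 or a number of a turn 1, either way. A call with a gripper value outside its range is refused whole. The fingers move at their own pace and stop on an object; "grip_force" is the grip in N (left out, the last holds). Time passes only in rows, so rows that do not move let the fingers close. It gives the time, the measured TCP pose, the force, the opening and the grip force at its end, in the units of the state.
- robot.read_state(): the state, without advancing time (a new reading comes with each control period).
- eyes.read_camera(name): name is "scene" or "side" or "wrist"; returns the picture (480x640x3 uint8, red, green, blue); there is no depth.
- eyes.calibration(name): a dict with "K" (3x3 intrinsics, pixels), "R" (3x3) and "t" (3): a world point X has camera coordinates R X + t. Camera axes: x right, y down, z forward; pixel columns grow to the right and rows downward; lengths in m; the calibration is good to about 2 mm. A picture is of the moment at which its call begins: read the wrist's pose just before it. calibration takes no time and is no camera call; for the wrist camera it gives the pose at the moment of the call.
- robot.close_job(): hands the job in; it is judged then, once.
Trained networks look in the newest picture that a camera, given by its name, has taken for a name from the list of things; names that differ only in an ending like _2 or _b are one class to them, and where a whole thing is asked for, a point or a joint stands for the part that bears it (a point fixed in the world has none). Each returns a list of dicts, best first, with "conf" (0 to 1); they miss things now and then, are a little off and sometimes report something else, mostly with a low value. They report only what shows in the picture. A call takes as long as a camera call. They do not tell look-alikes from the thing itself.
- eyes.search_frame(camera, thing): "rect" ([left, top, width, height] in pixels, round what is visible of it).
- eyes.place_of(camera, thing): "xy" ([column, row] in pixels: a listed point, or the origin of a listed thing).
The state is a dict: "t": time; "q": joint angles; "dq": joint speeds; "joint_torque": joint torques, N m; "tool_pos": TCP position; "orientation": TCP orientation; "force": force on the tool from outside, world axes, zero at the start; "wrist_torque": the same for the moment, N m; "opening": finger opening in m; "gripper_force": force on a finger pad.
Only numpy, scipy, OpenCV 4.12 (cv2) and the standard library are available. Lean on these libraries where they do the work, as an engineer would, in place of code of your own. Each camera call takes 0.05 s, during which the arm holds its last target. There are 200 camera calls.

## Working session

There is one attempt and no reset: what is moved stays moved. The work goes in short steps, Python scripts to look and compute and a tool call to move; the robot and the scene stay as the last step left them, time stands still between calls to the robot, and variables do not carry over. Pictures are saved under pics/ and viewed, at most 10 in all, crops included, and the job is handed in when it is done.

Besides the shell and the picture viewer there is one more tool, called as name(argument=value, ...), one argument or row to a line, values as JSON. apply_moves: Moves the arm, as the interface text tells. Its arguments: {"type":"object","properties":{"steps":{"type":"array"},"grip_force":{"type":"number"}},"required":["steps"]}

```bash
mkdir -p pics; cat > h.py <<'E'
import numpy as np, cv2
from plant import robot, eyes
def ray(c,px):
    k=eyes.calibration(c); K,R,t=map(np.array,(k["K"],k["R"],k["t"]))
    d=R.T@np.linalg.inv(K)@np.array([px[0],px[1],1.]); return -R.T@t,d
def onz(c,px,z):
    o,d=ray(c,px); return o+d*(z-o[2])/d[2]
def proj(c,X):
    k=eyes.calibration(c); p=np.array(k["K"])@(np.array(k["R"])@np.array(X)+np.array(k["t"])); return p[:2]/p[2]
def save(n,im): cv2.imwrite("pics/"+n,im[:,:,::-1])
E
python3 - <<'E'
from h import *
s=robot.read_state(); print(s["t"],s["tool_pos"],s["orientation"],s["opening"],robot.grip_point_offset)
ims=[]
for c in("scene","side"):
    im=eyes.read_camera(c); ims.append(im)
    print(c,"cam",ray(c,(320,240))[0].round(3))
    for th in("lid_top","button_top","grinder"):
        for d in eyes.place_of(c,th): print(th,d,onz(c,d["xy"],{"lid_top":.15,"button_top":.12,"grinder":0}[th]).round(3))
    for d in eyes.search_frame(c,"grinder"): print(d)
save("a.png",ims[0]); save("b.png",ims[1])
E
```

```text
0.0 [ 0.20211772 -0.56431082  0.21758302] [-3.09345328e+00 -5.37076623e-01  2.38658213e-04] 0.09306610544961412 0.0188
scene cam [ 1.637 -0.232  0.96 ]
lid_top {'xy': [286.6, 257.7], 'conf': 0.74} [ 0.636 -0.093  0.15 ]
lid_top {'xy': [345.2, 218.1], 'conf': 0.69} [0.512 0.083 0.15 ]
button_top {'xy': [320.6, 223.1], 'conf': 0.69} [0.477 0.026 0.12 ]
button_top {'xy': [258.3, 284.7], 'conf': 0.59} [ 0.68  -0.168  0.12 ]
button_top {'xy': [439.0, 279.1], 'conf': 0.38} [0.761 0.24  0.12 ]
grinder {'xy': [347.6, 263.4], 'conf': 0.83} [ 0.515  0.091 -0.   ]
grinder {'xy': [285.7, 307.8], 'conf': 0.61} [ 0.645 -0.104  0.   ]
{'rect': [310.7, 212.1, 55.5, 64.8], 'conf': 0.62}
{'rect': [250.0, 252.4, 56.9, 75.3], 'conf': 0.6}
side cam [0.163 1.13  0.911]
lid_top {'xy': [294.3, 211.6], 'conf': 0.68} [ 0.649 -0.104  0.15 ]
lid_top {'xy': [316.7, 252.9], 'conf': 0.64} [0.512 0.089 0.15 ]
button_top {'xy': [333.5, 248.7], 'conf': 0.56} [0.487 0.014 0.12 ]
grinder {'xy': [317.7, 296.7], 'conf': 0.87} [ 0.51   0.093 -0.   ]
grinder {'xy': [296.3, 253.1], 'conf': 0.66} [ 0.644 -0.096  0.   ]
{'rect': [279.6, 205.4, 35.6, 53.9], 'conf': 0.9}
{'rect': [299.2, 246.2, 45.4, 59.3], 'conf': 0.64}
```

```bash
python3 - <<'E'
import cv2,numpy as np
a=cv2.imread("pics/a.png");b=cv2.imread("pics/b.png")
A=cv2.resize(a[195:345,230:380],(400,400),interpolation=cv2.INTER_CUBIC)
B=cv2.resize(b[190:320,255:385],(400,400),interpolation=cv2.INTER_CUBIC)
cv2.imwrite("pics/ab.png",np.hstack([A,B]))
E
```

```text
(no output)
```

View pics/a.png

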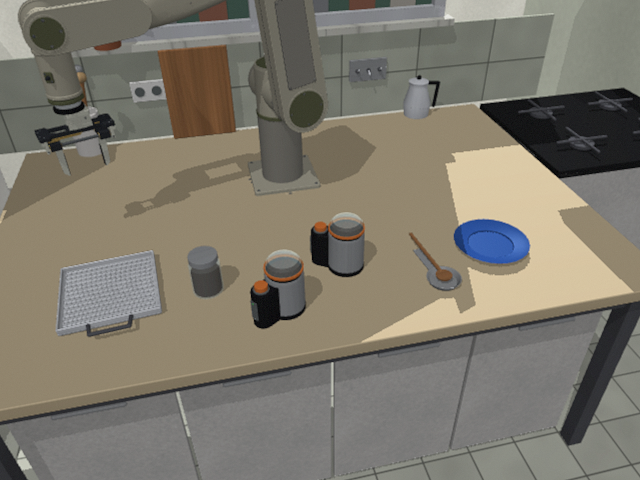

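View pics/ab.png

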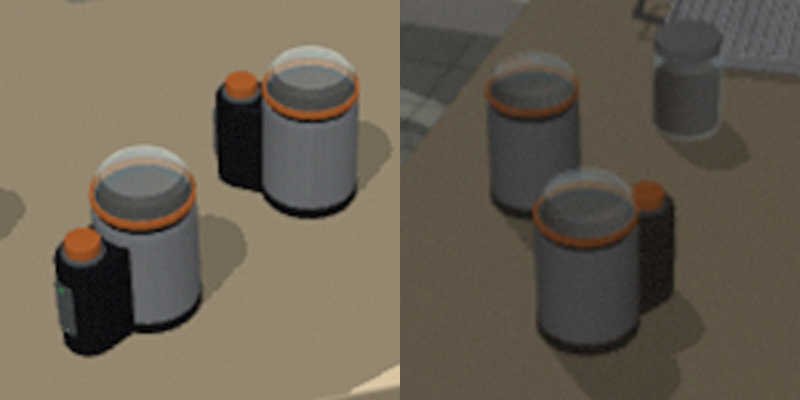

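Two candidates appear in the scene picture: grinder A at (347,245), world about (0.51, 0.09), 0.52 m from the base; and grinder B at (285,285), about (0.645, -0.10), 0.65 m away. A is nearest to the base and the enlarged crop confirms it: its button is at about (320,226) and its lid at (345,218). The object at (205,270) is the jar.

```bash
cat >> h.py <<'E'
from scipy.spatial.transform import Rotation as Ro
def plan(p,yaw_y=None):
    s=robot.read_state(); R=Ro.from_rotvec(s["orientation"]).as_matrix()
    print("t",round(s["t"],2),"pos",np.round(s["tool_pos"],4),"F",np.round(s["force"],1)); print("R",R.round(3).tolist())
    print("shift units",(R.T@(np.array(p)-s["tool_pos"])/.03).round(2))
    if yaw_y is not None:
        y=np.array([*yaw_y,0]);y/=np.linalg.norm(y); v=R.T@y
        a=np.degrees(np.arctan2(-v[0],v[1])); a=(a+90)%180-90; print("turn z deg",a.round(1), "units",(a/6).round(2))
E
python3 - <<'E'
from h import *
plan((.497,.055,.27),(.069,-.03))
print(robot.read_state()["q"])
E
```

```text
t 0.5 pos [ 0.2023 -0.5649  0.2186] F [-0.4 -0.3 -0.1]
R [[0.941, 0.337, -0.0], [0.337, -0.941, 0.0], [-0.0, -0.0, -1.0]]
shift units [ 16.21 -16.14  -1.71]
turn z deg -46.8 units -7.8
[-1.31239536e+00  1.30444917e-01  1.48822020e+00 -1.71359614e-05
  1.52300603e+00 -8.54221878e-02]
```

apply_moves(
  steps=[0.67, -0.67, -0.14, 0, 0, 0, 0, 0.67, -0.67, -0.14, 0, 0, 0, 0, 0.67, -0.67, -0.14, 0, 0, 0, 0, 0.67, -0.67, -0.14, 0, 0, 0, 0, 0.67, -0.67, -0.14, 0, 0, 0, 0, 0.67, -0.67, -0.14, 0, 0, 0, 0, 0.67, -0.67, -0.14, 0, 0, 0, 0, 0.67, -0.67, -0.14, 0, 0, 0, 0, 0.67, -0.67, -0.14, 0, 0, 0, 0, 0.67, -0.67, -0.14, 0, 0, 0, 0, 0.67, -0.67, -0.14, 0, 0, 0, 0, 0.67, -0.67, -0.14, 0, 0, 0, 0],
  grip_force=20,
)

```text
t: 1.5
tool_pos: [0.3484, -0.2552, 0.2695]
orientation: [3.095, 0.537, 0.001]
force: [0.9, -0.1, 0.6]
opening: 0.0177
gripper_force: 0.0
```

apply_moves(
  steps=[0.67, -0.67, 0, 0, 0, 0, 0, 0.67, -0.67, 0, 0, 0, 0, 0, 0.67, -0.67, 0, 0, 0, 0, 0, 0.67, -0.67, 0, 0, 0, 0, 0, 0.67, -0.67, 0, 0, 0, 0, 0, 0.67, -0.67, 0, 0, 0, 0, 0, 0.67, -0.67, 0, 0, 0, 0, 0, 0.67, -0.67, 0, 0, 0, 0, 0, 0.67, -0.67, 0, 0, 0, 0, 0, 0.67, -0.67, 0, 0, 0, 0, 0, 0.67, -0.67, 0, 0, 0, 0, 0, 0.67, -0.67, 0, 0, 0, 0, 0],
)

```text
t: 2.5
tool_pos: [0.4943, 0.0534, 0.2692]
orientation: [3.095, 0.538, 0.001]
force: [0.6, 0.2, -0.1]
opening: 0.0003
gripper_force: 0.0
```

apply_moves(
  steps=[0, 0, 0, 0, 0, -1, 0, 0, 0, 0, 0, 0, -1, 0, 0, 0, 0, 0, 0, -1, 0, 0, 0, 0, 0, 0, -1, 0, 0, 0, 0, 0, 0, -1, 0, 0, 0, 0, 0, 0, -1, 0, 0, 0, 0, 0, 0, -1, 0, 0, 0, 0, 0, 0, -0.8, 0, 0, 0, 0, 0, 0, 0, 0, 0, 0, 0, 0, 0, 0, 0, 0, 0, 0, 0, 0, 0, 0],
)

```text
t: 3.42
tool_pos: [0.4938, 0.0519, 0.2691]
orientation: [2.63, 1.719, 0.0]
force: [-0.2, -0.0, -0.1]
opening: 0.0003
gripper_force: 0.0
```

```bash
python3 - <<'E'
from h import *
im=eyes.read_camera("wrist"); save("w1.png",im)
print("cam",ray("wrist",(320,240))[0].round(3))
for th,z in(("lid_top",.148),("button_top",.12),("grinder",0)):
    for c in("wrist","scene","side"):
        if c!="wrist" and th=="lid_top": eyes.read_camera(c)
        for d in eyes.place_of(c,th): print(c,th,d,onz(c,d["xy"],z).round(4))
plan((.512,.089,.2),(.069,-.03)); s=robot.read_state(); print(s["opening"],s["q"])
E
```

```text
cam [0.522 0.113 0.435]
wrist lid_top {'xy': [548.0, 329.3], 'conf': 0.96} [ 0.6422 -0.109   0.148 ]
wrist lid_top {'xy': [329.1, 176.1], 'conf': 0.55} [0.5221 0.0842 0.148 ]
scene lid_top {'xy': [346.2, 219.8], 'conf': 0.56} [0.5171 0.0841 0.148 ]
scene lid_top {'xy': [209.3, 289.1], 'conf': 0.45} [ 0.7004 -0.277   0.148 ]
side lid_top {'xy': [296.2, 212.8], 'conf': 0.7} [ 0.6416 -0.1022  0.148 ]
side lid_top {'xy': [315.5, 252.0], 'conf': 0.68} [0.5178 0.0832 0.148 ]
side lid_top {'xy': [345.8, 228.6], 'conf': 0.45} [ 0.4705 -0.0576  0.148 ]
wrist button_top {'xy': [314.8, 255.6], 'conf': 0.57} [0.4833 0.0222 0.12  ]
wrist button_top {'xy': [327.6, 178.1], 'conf': 0.48} [0.5203 0.0804 0.12  ]
scene button_top {'xy': [256.8, 286.5], 'conf': 0.7} [ 0.6853 -0.1722  0.12  ]
scene button_top {'xy': [321.4, 224.4], 'conf': 0.57} [0.4829 0.0262 0.12  ]
side button_top {'xy': [334.4, 248.2], 'conf': 0.6} [0.4851 0.0108 0.12  ]
wrist grinder {'xy': [469.9, 266.8], 'conf': 0.94} [ 0.6382 -0.1018  0.    ]
wrist grinder {'xy': [323.6, 165.9], 'conf': 0.9} [0.5208 0.0828 0.    ]
scene grinder {'xy': [286.5, 305.2], 'conf': 0.83} [ 0.6368 -0.1008  0.    ]
scene grinder {'xy': [345.5, 265.0], 'conf': 0.56} [0.5201 0.0835 0.    ]
scene grinder {'xy': [319.8, 227.2], 'conf': 0.4} [ 0.3308  0.0553 -0.    ]
side grinder {'xy': [295.5, 250.6], 'conf': 0.87} [ 0.6519 -0.1084  0.    ]
side grinder {'xy': [314.5, 296.2], 'conf': 0.73} [ 0.5195  0.0937 -0.    ]
side grinder {'xy': [349.3, 229.9], 'conf': 0.65} [ 0.5163 -0.2833  0.    ]
t 4.02 pos [0.4938 0.0519 0.2691] F [ 0.3 -0.8 -0.1]
R [[0.399, 0.917, 0.0], [0.917, -0.399, 0.0], [0.0, 0.0, -1.0]]
shift units [1.38 0.06 2.3 ]
turn z deg -0.0 units -0.0
0.00047714613395259117 [ 1.39105197e-03 -1.68169583e-01  1.69188002e+00  1.44839866e-05
  1.61787209e+00  4.11676217e-01]
```

View pics/w1.png

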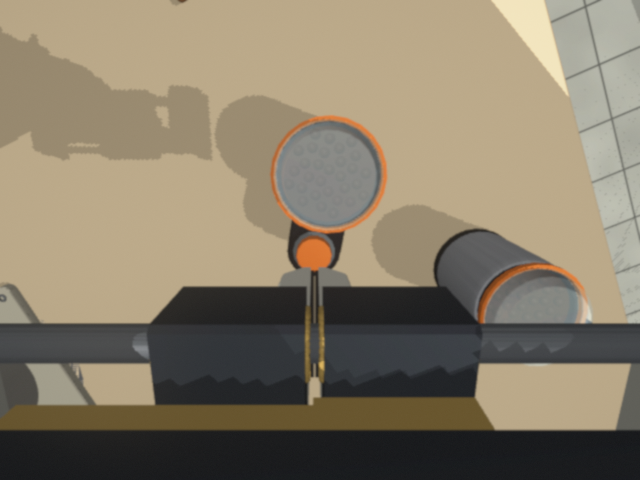

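The wrist picture shows A's lid rim centred near (329,174) and its button near (314,254). I'll refine both by colour fit.

```bash
python3 - <<'E'
from h import *
im=cv2.imread("pics/w1.png"); hsv=cv2.cvtColor(im,cv2.COLOR_BGR2HSV)
m=cv2.inRange(hsv,(5,170,120),(16,255,255)); m[:, :260]=0; m[:,395:]=0; m[275:]=0
n,l,st,c=cv2.connectedComponentsWithStats(m)
for i in range(1,n):
    if st[i,4]>100:
        ct=cv2.findContours((l==i).astype('uint8'),cv2.RETR_EXTERNAL,cv2.CHAIN_APPROX_NONE)[0][0]
        e=cv2.fitEllipse(cv2.convexHull(ct)); z=.12 if st[i,4]>800 and st[i,2]<60 else .127
        p=onz("wrist",e[0],z); print(st[i],np.round(e,1) if 0 else e,z,p.round(4), "centroid",onz("wrist",c[i],z).round(4))
for z in(.122,.127): print([np.linalg.norm(onz("wrist",(272,174),z)-onz("wrist",(387,174),z)).round(4)])
E
```

```text
[273 116 113 112 414] ((328.6102294921875, 173.44915771484375), (113.90386199951172, 114.95046997070312), 4.6400580406188965) 0.127 [0.5225 0.0843 0.127 ] centroid [0.5424 0.0961 0.127 ]
[271 166  76  68 211] ((320.6577453613281, 180.89691162109375), (95.02955627441406, 108.1971664428711), 147.45802307128906) 0.127 [0.5141 0.0813 0.127 ] centroid [0.4883 0.0611 0.127 ]
[297 237  34  34 881] ((313.345947265625, 253.6225128173828), (33.73565673828125, 34.302146911621094), 61.40924072265625) 0.12 [0.4828 0.0244 0.12  ] centroid [0.4831 0.0248 0.12  ]
[np.float64(0.0959)]
[np.float64(0.0943)]
```

apply_moves(
  steps=[0, 0, 0, 0, 0, 0.9, 0, 0, 0, 0, 0, 0, 0.77, 0, 0.7, 0.08, 0, 0, 0, 0, 0, 0.7, 0.08, 0, 0, 0, 0, 0, 0, 0, 0.8, 0, 0, 0, 0, 0, 0, 0.8, 0, 0, 0, 0, 0, 0, 0.8, 0, 0, 0, 0, 0, 0, 0.7, 0, 0, 0, 0, 0, 0, 0.3, 0, 0, 0, 0, 0, 0, 0, 0, 0, 0, 0, 0, 0, 0, 0, 0, 0, 0],
)

```text
t: 4.93
tool_pos: [0.521, 0.0842, 0.1674]
orientation: [-2.768, -1.486, 0.0]
force: [0.4, 0.2, 0.7]
opening: 0.0006
gripper_force: 0.0
```

```bash
python3 - <<'E'
from h import *
plan((.521,.0843,.153),(.0598,-.0395))
a=eyes.read_camera("scene");b=eyes.read_camera("side")
A=cv2.resize(a[180:290,290:400],(400,400),interpolation=cv2.INTER_CUBIC)
B=cv2.resize(b[215:325,260:370],(400,400),interpolation=cv2.INTER_CUBIC)
save("c.png",np.hstack([A,B]))
E
```

```text
t 4.93 pos [0.521  0.0842 0.1674] F [0.4 0.2 0.7]
R [[0.552, 0.834, -0.0], [0.834, -0.552, -0.0], [-0.0, -0.0, -1.0]]
shift units [ 0.   -0.    0.48]
turn z deg -0.1 units -0.01
```

View pics/c.png

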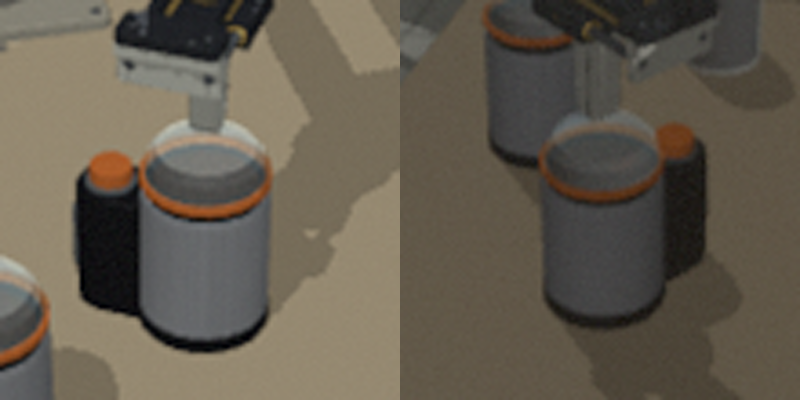

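The fingers stand centred over lid A, and the button beside it is free. Next I'll press down slowly.

apply_moves(
  steps=[0, 0, 0.15, 0, 0, 0, 0, 0, 0, 0.15, 0, 0, 0, 0, 0, 0, 0.1, 0, 0, 0, 0, 0, 0, 0.08, 0, 0, 0, 0, 0, 0, 0.05, 0, 0, 0, 0, 0, 0, 0.05, 0, 0, 0, 0, 0, 0, 0, 0, 0, 0, 0],
)

```text
t: 5.62
tool_pos: [0.5209, 0.0843, 0.15]
orientation: [-2.768, -1.486, 0.0]
force: [-2.4, -0.4, 4.4]
opening: 0.0005
gripper_force: 2.1
```

apply_moves(
  steps=[0, 0, 0.05, 0, 0, 0, 0, 0, 0, 0.05, 0, 0, 0, 0, 0, 0, 0, 0, 0, 0, 0],
)

```text
t: 5.87
tool_pos: [0.5209, 0.0842, 0.1472]
orientation: [-2.768, -1.486, 0.0]
force: [-3.4, -0.4, 6.0]
opening: 0.0004
gripper_force: 2.7
```

apply_moves(
  steps=[0, 0, 0.05, 0, 0, 0, 0, 0, 0, 0.05, 0, 0, 0, 0, 0, 0, 0, 0, 0, 0, 0],
)

```text
t: 6.12
tool_pos: [0.5209, 0.0842, 0.1442]
orientation: [2.768, 1.486, -0.0]
force: [-3.6, -0.1, 5.4]
opening: 0.0006
gripper_force: 2.7
```

apply_moves(
  steps=[0, 0, 0.03, 0, 0, 0, 0, 0, 0, 0.03, 0, 0, 0, 0, 0, 0, 0, 0, 0, 0, 0],
)

```text
t: 6.37
tool_pos: [0.5211, 0.0842, 0.1432]
orientation: [2.767, 1.486, 0.001]
force: [-5.6, -0.4, 12.4]
opening: 0.0008
gripper_force: 5.7
```

apply_moves(
  steps=[0, 0, 0.03, 0, 0, 0, 0, 0, 0, 0, 0, 0, 0, 0, 0, 0, 0, 0, 0, 0, 0],
)

```text
t: 6.62
tool_pos: [0.5215, 0.0843, 0.1433]
orientation: [2.767, 1.486, 0.002]
force: [-7.7, -0.7, 16.0]
opening: 0.0003
gripper_force: 8.3
```

```bash
python3 - <<'E'
from h import *
plan((.521,.0843,.143),(.0598,-.0395))
a=eyes.read_camera("scene");b=eyes.read_camera("side")
A=cv2.resize(a[180:290,290:400],(400,400),interpolation=cv2.INTER_CUBIC)
B=cv2.resize(b[215:325,260:370],(400,400),interpolation=cv2.INTER_CUBIC)
save("d.png",np.hstack([A,B]))
for i in range(3): s=robot.read_state(); print(s["force"],s["wrist_torque"]); eyes.read_camera("side")
E
```

```text
t 6.62 pos [0.5215 0.0843 0.1433] F [-7.7 -0.7 16. ]
R [[0.552, 0.834, 0.001], [0.834, -0.552, -0.0], [0.001, 0.001, -1.0]]
shift units [-0.01 -0.01  0.01]
turn z deg -0.1 units -0.01
[-7.74231513 -0.84656742 16.0888808 ] [-0.23600733  1.50306838 -0.00891874]
[-7.11096523 -1.30906907 16.88420351] [-0.21884058  1.49198605  0.02467608]
[-6.93187123 -1.41339341 16.81688681] [-0.2122581   1.47397139 -0.02627071]
```

View pics/d.png

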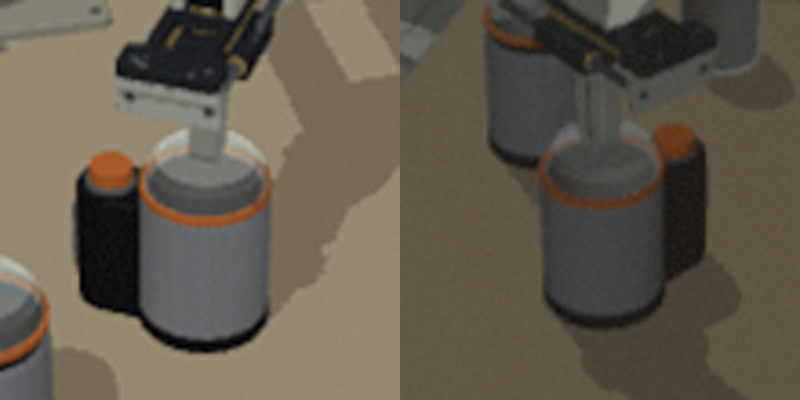

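The rim now meets the steel body with no black seal showing. The fingers stopped at 143.3 mm while force rose to 16 N, so the lid is on its hard stop. Now I'll lift and re-measure the button.

apply_moves(
  steps=[0, 0, -0.15, 0, 0, 0, 0, 0, 0, -0.5, 0, 0, 0, 0, 0, 0, -0.8, 0, 0, 0, 0, 0, 0, -0.8, 0, 0, 0, 0, 0, 0, -0.8, 0, 0, 0, 0, 0, 0, -0.8, 0, 0, 0, 0, -0.5, 0, 0, 0, 0, 0, 0, -0.5, 0, 0, 0, 0, 0, 0, 0, 0, 0, 0, 0, 0, 0, 0, 0, 0, 0, 0, 0, 0],
)

```text
t: 7.7
tool_pos: [0.5044, 0.059, 0.2564]
orientation: [-2.768, -1.485, -0.001]
force: [0.7, -0.5, 0.0]
opening: 0.0003
gripper_force: 0.0
```

```bash
python3 - <<'E'
from h import *
im=eyes.read_camera("wrist"); save("w2.png",im)
hsv=cv2.cvtColor(im[:,:,::-1].copy(),cv2.COLOR_BGR2HSV)
m=cv2.inRange(hsv,(5,170,120),(16,255,255))
n,l,st,c=cv2.connectedComponentsWithStats(m)
for i in range(1,n):
    if st[i,4]>100:
        ct=cv2.findContours((l==i).astype('uint8'),cv2.RETR_EXTERNAL,cv2.CHAIN_APPROX_NONE)[0][0]
        e=cv2.fitEllipse(cv2.convexHull(ct)); print(st[i],np.round(e[0],1),np.round(e[1],1),onz("wrist",e[0],.12).round(4))
plan((.4825,.0245,.135),(.0598,-.0395))
for c in("scene","side"):
    eyes.read_camera(c)
    print(c,[(d["xy"],d["conf"],onz(c,d["xy"],.12).round(3)) for d in eyes.place_of(c,"button_top")])
    print(c,[(d["xy"],d["conf"],onz(c,d["xy"],.143).round(3)) for d in eyes.place_of(c,"lid_top")])
E
```

```text
[257 130 115 117 552] [313.8 187.6] [114.7 116.4] [0.5223 0.0842 0.12  ]
[497 242 105  81 704] [553.9 294.9] [104.9 117.8] [ 0.6454 -0.1095  0.12  ]
[298 253  34  19 386] [314.6 262.7] [18.9 33.3] [0.4875 0.0304 0.12  ]
[611 305  20  18 239] [620.1 318. ] [19.3 26. ] [ 0.6851 -0.1622  0.12  ]
t 7.75 pos [0.5045 0.0594 0.2563] F [-0.3  0.3 -1.3]
R [[0.553, 0.833, 0.0], [0.833, -0.553, 0.0], [0.0, -0.0, -1.0]]
shift units [-1.38  0.03  4.04]
turn z deg -0.1 units -0.02
scene [([260.0, 286.0], 0.69, array([ 0.685, -0.165,  0.12 ])), ([316.6, 223.8], 0.46, array([0.477, 0.015, 0.12 ]))]
scene [([347.0, 221.5], 0.9, array([0.518, 0.086, 0.143])), ([283.5, 258.0], 0.84, array([ 0.626, -0.099,  0.143]))]
side [([331.2, 250.9], 0.39, array([0.49 , 0.027, 0.12 ]))]
side [([317.1, 256.3], 0.79, array([0.51 , 0.095, 0.143])), ([294.8, 213.3], 0.78, array([ 0.648, -0.106,  0.143]))]
```

View pics/w2.png

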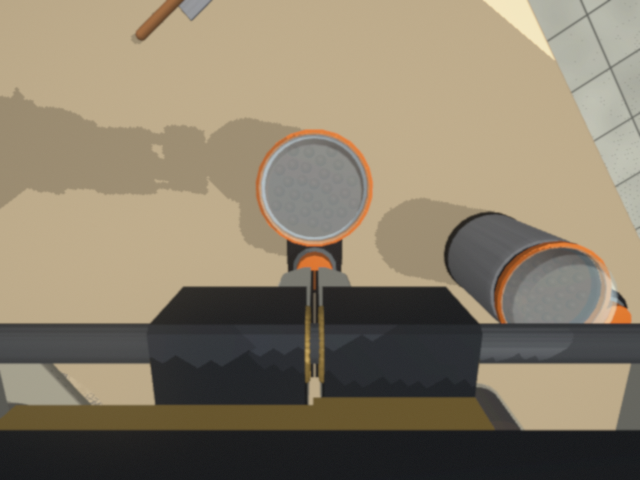

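Lid A is centred at (314,188), so the grinder hasn't moved. Its button is at (314,262), half hidden by the fingers and lined up with them.

apply_moves(
  steps=[-0.7, 0.02, 0, 0, 0, 0, 0, -0.7, 0.02, 0, 0, 0, 0, 0, 0, 0, 0.8, 0, 0, 0, 0, 0, 0, 0.8, 0, 0, 0, 0, 0, 0, 0.8, 0, 0, 0, 0, 0, 0, 0.8, 0, 0, 0, 0, 0, 0, 0.6, 0, 0, 0, 0, 0, 0, 0.3, 0, 0, 0, 0, 0, 0, 0, 0, 0, 0, 0, 0, 0, 0, 0, 0, 0, 0],
)

```text
t: 8.88
tool_pos: [0.4823, 0.0237, 0.1337]
orientation: [-2.767, -1.487, 0.0]
force: [0.1, -0.1, -0.7]
opening: 0.0003
gripper_force: 0.0
```

apply_moves(
  steps=[0, 0, 0.15, 0, 0, 0, 0, 0, 0, 0.15, 0, 0, 0, 0, 0, 0, 0.1, 0, 0, 0, 0, 0, 0, 0, 0, 0, 0, 0, 0, 0, 0, 0, 0, 0, 0],
)

```text
t: 9.3
tool_pos: [0.4823, 0.0236, 0.1215]
orientation: [-2.768, -1.486, -0.0]
force: [-0.2, 0.8, 0.3]
opening: 0.0006
gripper_force: 0.0
```

```bash
python3 - <<'E'
from h import *
plan((.4825,.0245,.1153),(.0598,-.0395))
a=eyes.read_camera("scene");b=eyes.read_camera("side")
A=cv2.resize(a[190:270,290:370],(400,400),interpolation=cv2.INTER_CUBIC)
B=cv2.resize(b[225:305,290:370],(400,400),interpolation=cv2.INTER_CUBIC)
save("e.png",np.hstack([A,B]))
E
```

```text
t 9.3 pos [0.4823 0.0236 0.1215] F [-0.2  0.8  0.3]
R [[0.552, 0.834, 0.0], [0.834, -0.552, 0.0], [0.0, 0.0, -1.0]]
shift units [ 0.03 -0.01  0.21]
turn z deg -0.1 units -0.01
```

View pics/e.png

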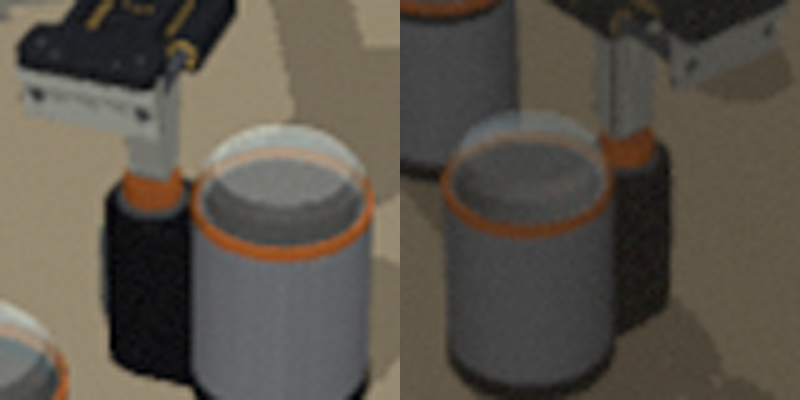

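The fingertips are centred just above the button and clear of the lid, so I'll ease it down.

apply_moves(
  steps=[0, 0, 0.05, 0, 0, 0, 0, 0, 0, 0.05, 0, 0, 0, 0, 0, 0, 0.04, 0, 0, 0, 0, 0, 0, 0, 0, 0, 0, 0, 0, 0, 0, 0, 0, 0, 0],
)

```text
t: 9.82
tool_pos: [0.4827, 0.0235, 0.1176]
orientation: [2.767, 1.486, 0.001]
force: [0.3, -0.3, 4.2]
opening: 0.0001
gripper_force: 1.8
```

apply_moves(
  steps=[0, 0, 0.03, 0, 0, 0, 0, 0, 0, 0, 0, 0, 0, 0, 0, 0, 0, 0, 0, 0, 0],
)

```text
t: 10.07
tool_pos: [0.4826, 0.0235, 0.1167]
orientation: [2.767, 1.486, 0.001]
force: [1.2, -0.3, 4.1]
opening: 0.0006
gripper_force: 2.2
```

apply_moves(
  steps=[0, 0, 0.04, 0, 0, 0, 0, 0, 0, 0.02, 0, 0, 0, 0, 0, 0, 0, 0, 0, 0, 0, 0, 0, 0, 0, 0, 0, 0],
)

```text
t: 10.4
tool_pos: [0.4826, 0.0235, 0.1148]
orientation: [2.767, 1.486, 0.001]
force: [-0.1, 0.3, 5.5]
opening: 0.0007
gripper_force: 2.9
```

```bash
python3 - <<'E'
from h import *
z=[];f=[]
for i in range(8):
    eyes.read_camera("side"); s=robot.read_state(); z.append(s["tool_pos"][2]); f.append(s["force"])
print(s["t"],np.mean(z),np.std(z),np.mean(f,0))
E
```

```text
10.8 0.11488144623597446 1.478044261859685e-05 [1.05792645 0.13470595 5.93461546]
```

Height (114.9 mm) and force (about 5.9 N) both put the button half-way, so I'll hold it here.

apply_moves(
  steps=[0, 0, 0, 0, 0, 0, 0, 0, 0, 0, 0, 0, 0, 0, 0, 0, 0, 0, 0, 0, 0, 0, 0, 0, 0, 0, 0, 0, 0, 0, 0, 0, 0, 0, 0, 0, 0, 0, 0, 0, 0, 0, 0, 0, 0, 0, 0, 0, 0, 0, 0, 0, 0, 0, 0, 0, 0, 0, 0, 0, 0, 0, 0, 0, 0, 0, 0, 0, 0, 0, 0, 0, 0, 0, 0, 0, 0, 0, 0, 0, 0, 0, 0, 0],
)

```text
t: 11.8
tool_pos: [0.4827, 0.0235, 0.1149]
orientation: [2.767, 1.486, 0.001]
force: [0.1, -0.7, 5.4]
opening: 0.0004
gripper_force: 2.9
```

apply_moves(
  steps=[0, 0, 0, 0, 0, 0, 0, 0, 0, 0, 0, 0, 0, 0, 0, 0, 0, 0, 0, 0, 0, 0, 0, 0, 0, 0, 0, 0, 0, 0, 0, 0, 0, 0, 0, 0, 0, 0, 0, 0, 0, 0, 0, 0, 0, 0, 0, 0, 0, 0, 0, 0, 0, 0, 0, 0, 0, 0, 0, 0, 0, 0, 0, 0, 0, 0, 0, 0, 0, 0, 0, 0, 0, 0, 0, 0, 0, 0, 0, 0, 0, 0, 0, 0],
)

```text
t: 12.8
tool_pos: [0.4827, 0.0235, 0.1149]
orientation: [2.767, 1.486, 0.001]
force: [1.5, -0.6, 6.1]
opening: 0.0005
gripper_force: 2.9
```

apply_moves(
  steps=[0, 0, 0, 0, 0, 0, 0, 0, 0, 0, 0, 0, 0, 0, 0, 0, 0, 0, 0, 0, 0, 0, 0, 0, 0, 0, 0, 0, 0, 0, 0, 0, 0, 0, 0, 0, 0, 0, 0, 0, 0, 0, 0, 0, 0, 0, 0, 0, 0, 0, 0, 0, 0, 0, 0, 0, 0, 0, 0, 0, 0, 0, 0, 0, 0, 0, 0, 0, 0, 0, 0, 0, 0, 0, 0, 0, 0, 0, 0, 0, 0, 0, 0, 0],
)

```text
t: 13.8
tool_pos: [0.4827, 0.0235, 0.1149]
orientation: [2.767, 1.486, 0.001]
force: [2.0, 0.1, 5.3]
opening: 0.0003
gripper_force: 2.9
```

apply_moves(
  steps=[0, 0, 0, 0, 0, 0, 0, 0, 0, 0, 0, 0, 0, 0, 0, 0, 0, 0, 0, 0, 0, 0, 0, 0, 0, 0, 0, 0, 0, 0, 0, 0, 0, 0, 0, 0, 0, 0, 0, 0, 0, 0, 0, 0, 0, 0, 0, 0, 0, 0, 0, 0, 0, 0, 0, 0, 0, 0, 0, 0, 0, 0, 0, 0, 0, 0, 0, 0, 0, 0, 0, 0, 0, 0, 0, 0, 0, 0, 0, 0, 0, 0, 0, 0],
)

```text
t: 14.8
tool_pos: [0.4827, 0.0235, 0.1149]
orientation: [2.767, 1.486, 0.001]
force: [1.0, -0.2, 6.0]
opening: 0.0004
gripper_force: 2.9
```

```bash
python3 - <<'E'
from h import *
a=eyes.read_camera("scene");b=eyes.read_camera("side")
A=cv2.resize(a[190:270,290:370],(400,400),interpolation=cv2.INTER_CUBIC)
B=cv2.resize(b[225:305,290:370],(400,400),interpolation=cv2.INTER_CUBIC)
save("f.png",np.hstack([A,B]))
E
```

```text
(no output)
```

View pics/f.png

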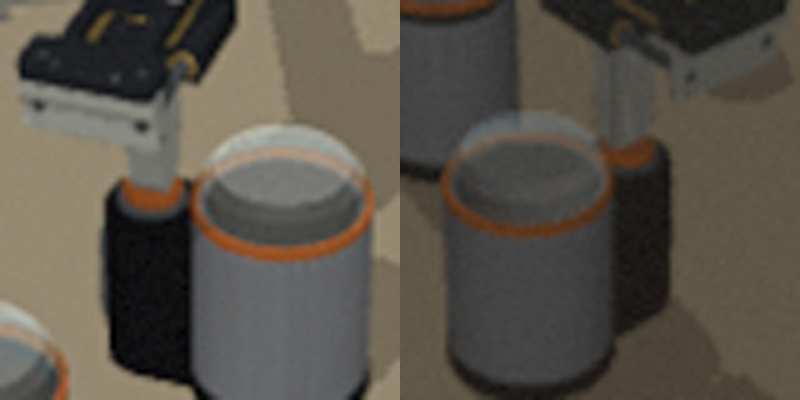

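The button is down half-way under the fingers with part of its side still showing. The lid is home and the grinder hasn't moved.

```bash
python3 -c "
from plant import robot
print(robot.close_job())"
```

```text
the job is handed in; nothing more can be done
None
```

Job handed in: the lid of the nearer grinder was pressed fully home, then its button was held half-way down at about 5.7 N for over 4 s, and the fingers were still holding it there at hand-in.

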